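# Free-running check of a record player's platter under its weight

## Task

Set the steel record weight over the platter's spindle so that it sits flat on the mat, without dropping it. Then check that the platter, whose springs have sagged so that it leans a little, runs free: with a fingertip laid lightly on the mat, drag the platter clockwise (seen from above) at a leisurely pace through one full turn; the bearing is delicate, so never press on the player with more than 10 N and never whirl the platter round. Leave the weight on the platter and the platter still, and do not disturb the tonearm, screwdriver, bottle or mug.

Things in the scene. Friction and masses are not known exactly. Their poses are not given: they have to be found in the camera images.
- deck: record player, fixed on the bench: wooden plinth 340 mm along its x and 420 mm along its y, its top face 72 mm above the bench, tonearm on its right (its -y). Origin: on the bench straight under the platter's axis (the plinth reaches 170 mm from it to +x and -x, 170 mm to +y, 250 mm to -y). It stands in front of the robot, turned up to 0.25 rad.
- platter_centre (a point): point on the platter's axis at the height of the mat's centre, 108 mm above the bench; fixed to the plinth, so it shows neither turn nor lean. Platter: aluminium, 292 mm across, with a flat black rubber mat 280 mm across; a white dot 14 mm wide lies on the mat 125 mm from the axis. A steel spindle 7 mm thick with a tapered tip rises 18 mm above the mat.
- platter (a joint): turn of the platter, rad; clockwise seen from above is positive, no end stops; -0.25 to 0.25 at the start. It stands on sagged springs and leans by 0.03 to 0.055 rad, in a direction that differs each time and is not measured: 85 mm from the axis the mat is up to 4.7 mm higher or lower than at its centre. It sinks 1 mm for every 6 N pressed on it, with a hard stop 6 mm down.
- drag_zone (a point): point on the mat's nominal height 85 mm in front of the axis (towards the plinth's -x), fixed to the plinth: a good distance from the axis to lay the fingertip, anywhere round the circle. Drag of the platter: about 0.14 N m (1.7 N here), so it stops soon after it is let go; a fingertip pressed with 5 to 8 N carries it along by friction, below 3.5 N it may slip.
- weight: record weight: upright steel cylinder 55 mm across and 58 mm tall with an 11 mm bore right through along its axis, on six tiny rubber feet, 0.36 to 0.54 kg, standing loose on the bench to the robot's left. Origin: centre of its underside; z up along the bore.
- tonearm (a joint): swing of the tonearm (thin tube along the right edge of the plinth, 205 mm to -y of the platter's axis, its top at most 130 mm above the bench) from its rest, rad; within 0.03 of 0 at the start. Leave it alone.
- screwdriver: screwdriver lying on the bench to the right of the player; leave it
- bottle: closed white bottle, 60 mm across, 150 mm tall, standing to the right; origin at the centre of its underside; leave it
- mug: white mug, 80 mm across, 90 mm tall, standing far left; origin at the centre of its underside; leave it
Mind the look-alikes: they are no part of the job. Several things look just like the weight: the one meant starts nearest to the robot's base.

How it is judged:
On the way, in this order (a step that is already met when the one before it is completed fails the run):
1. the weight sits on the spindle, flat on the mat, and is let go (z of weight in the frame of platter_centre below 0.004 m and horizontal distance between weight and platter_centre below 0.006 m and angle between weight's own z axis and vertical below 0.1 rad and contact force between the fingers and weight below 0.1 N), for 0.3 s.
2. a fingertip is on the player's platter while that is on its way round, past 2.5 rad (value of joint platter above 2.5 rad and contact force between the fingers and deck above 0.5 N), for 0.1 s.
3. the platter has been turned clockwise past 5.9 rad with the weight on it (z of weight in the frame of platter_centre below 0.004 m and horizontal distance between weight and platter_centre below 0.006 m and angle between weight's own z axis and vertical below 0.1 rad and value of joint platter above 5.9 rad), for 0.1 s.
At the end, for the whole second after the job is handed in: The weight stands on the spindle: its underside less than 4 mm above the height of the mat's centre, within 6 mm of the axis, and upright within 0.1 rad; the platter's joint reads more than 5.9 rad (it starts at -0.25 to 0.25, clockwise positive) and platter and weight are still (all of step 3 and velocity of joint platter between -0.1 and 0.1 rad/s and linear speed of weight below 0.02 m/s); the robot touches nothing.
It fails at once if the robot presses on the player (platter, plinth or tonearm) with more than 10 N (contact force between any of the fingers, the arm and deck above 10 N).
It fails at once if the platter is whirled faster than 4 rad/s (velocity of joint platter above 4 rad/s or velocity of joint platter below -4 rad/s).
It fails at once if the weight is dropped or rammed onto the player (over 30 N) (contact force between weight and deck above 30 N).
It fails at once if the tonearm is swung from its rest by more than about 4 degrees (value of joint tonearm above 0.1 rad or value of joint tonearm below -0.1 rad).
It fails at once if the screwdriver, bottle or mug is shifted by more than 15 mm (distance of any of screwdriver, bottle, mug from where it was at the start of the episode above 0.015 m).
It also fails if it takes over 72 s, if anything falls off the work surface, if the arm or the gripper's body presses on something with over 40 N, if the wrist force passes 120 N, or if a joint passes its speed limit or range.

## Robot

A 7-joint arm with a two-finger parallel gripper is mounted at the origin on the work surface. World frame = base frame: x ahead of the robot, y to its left, z up, the work surface at z = 0. Lengths are in m, angles in rad, forces in N, time in s.
With the tool pointing down it reaches from about 0.4 to 0.875 m from the base axis. Payload 6.5 kg.
Tool frame: the origin (TCP) lies midway between the tips of the shut fingers; the grasp point (between the pads) lies 19 mm behind it; z points along the fingers, y is the line along which they close (so a half turn about z gives the same grasp; the last joint's range is limited). The gripper opens to 85 mm and grips with 20 to 120 N. Pads are 22 mm wide; open, the fingers measure 114 mm over their backs; the gripper's body (76 mm by 85 mm) begins 54 mm behind the grasp point. The pads swing forward as they close: fully open they stand 13 mm farther back than shut.
Start: joints at [1.278, 0.536, -0.004, 1.538, 0.003, 1.067, -0.071], TCP at [0.146, -0.633, 0.192] pointing down, gripper open.
Joint ranges: [-2.7, 2.7], [-0.37, 2.16], [-1.27, 1.26], [0.24, 2.4], [-1.31, 4.45], [0.19, 1.91], [-2.76, 2.76]. Speed limits (rad/s): [2.39, 2.39, 3.14, 3.14, 3.14, 3.14, 3.14].

## Interface

Orientations are given as a 3x3 rotation matrix whose columns are the frame's x, y, z axes.
In Python, from plant import monitor, imaging, order gives the robot as it stands.
- The arm moves only by the tool apply_moves, never from a script. Its argument "increments" is a list of rows, each a list of 4 numbers: the shift along the tool's x, y, z in m, then the turn about the tool's z in degrees. In form: [[tx, ty, tz, spin], ...]. A call has 1 to 10 rows; each row is the pose to reach, as a shift and turn from the pose commanded when the call began, along the tool's axes at that moment; what a row does not reach only later rows make up. A row lasts 1/8 s, in which the tool goes at most 62.5 mm and 10.7 degrees, less where a joint would pass 70% of its speed; a pose out of reach is approached as far as the arm can. A call with a gripper value outside its range is refused whole. "fingers" is the opening, from 0 (shut) to 1 (fully open), set as the call begins (left out, the last holds). The fingers move at their own pace and stop on an object; "force" is the grip in N (left out, the last holds). Time passes only in rows, so rows that repeat a pose let the fingers close. It gives the time, the measured TCP pose, the force, the opening and the grip force at its end, in the units of the state.
- monitor.get_state(): the state, without advancing time (a new reading comes with each control period).
- imaging.capture(name): name is "side" or "top"; returns the picture (420x560x3 uint8, blue, green, red); there is no depth.
- imaging.camera_params(name): a dict with "fovy" (degrees; the focal length in pixels is half the picture's height over the tangent of half this angle, whatever the lens; pixels are square), "cx", "cy" (the principal point, pixels), "rvec" (rotation vector, rad) and "tvec" (3), from world to camera coordinates, as OpenCV has them. Camera axes: x right, y down, z forward; pixel columns grow to the right and rows downward; lengths in m; the calibration is good to about 2 mm. A picture is of the moment at which its call begins. camera_params takes no time and is no camera call.
- order.close_job(): hands the job in; it is judged then, once.
The state is a dict: "t": time; "q": joint angles; "dq": joint speeds; "tau": joint torques, N m; "ee_pos": TCP position; "tool_rot": TCP orientation; "ft_force": force on the tool from outside, world axes, zero at the start; "ft_torque": the same for the moment, N m; "finger_gap": finger opening in m; "grip_force": force on a finger pad.
Only numpy, scipy, OpenCV 4.12 (cv2) and the standard library are available. Lean on these libraries where they do the work, as an engineer would, in place of code of your own. Each camera call takes 0.05 s, during which the arm holds its last target. There are 200 camera calls.

## Working session

There is one attempt and no reset: what is moved stays moved. The work goes in short steps, Python scripts to look and compute and a tool call to move; the robot and the scene stay as the last step left them, time stands still between calls to the robot, and variables do not carry over. Pictures are saved under pics/ and viewed, at most 10 in all, crops included, and the job is handed in when it is done.

Besides the shell and the picture viewer there is one more tool, called after "Request:" as name([rows], argument=value, ...), one row to a line, values as JSON. apply_moves: Moves the arm, as the interface text tells. Its arguments: {"type":"object","properties":{"increments":{"type":"array","items":{"type":"array","items":{"type":"number"}}},"fingers":{"type":"number"},"force":{"type":"number"}},"required":["increments"]}

```bash
mkdir -p pics; cat > h.py <<'E'
import numpy as np, cv2
from plant import monitor, imaging, order
def cam(n):
    p=imaging.camera_params(n); f=210/np.tan(np.radians(p['fovy'])/2)
    R=cv2.Rodrigues(np.array(p['rvec'],float))[0]; t=np.array(p['tvec'],float).ravel()
    return f,p['cx'],p['cy'],R,t
def ray(n,u,v):
    f,cx,cy,R,t=cam(n); d=R.T@np.array([(u-cx)/f,(v-cy)/f,1]); return -R.T@t,d
def onz(n,u,v,z):
    c,d=ray(n,u,v); return c+d*(z-c[2])/d[2]
def proj(n,P):
    f,cx,cy,R,t=cam(n); q=R@np.array(P,float)+t; return np.array([f*q[0]/q[2]+cx,f*q[1]/q[2]+cy])
E
python3 - <<'E'
from h import *
s=monitor.get_state(); print({k:np.round(v,3).tolist() for k,v in s.items()})
for n in('top','side'):
    i=imaging.capture(n); cv2.imwrite(f'pics/{n}0.png',i); print(n,imaging.camera_params(n), ray(n,0,0)[0])
E
```

```text
{'t': 0.0, 'q': [1.278, 0.537, -0.004, 1.539, 0.003, 1.067, -0.071], 'dq': [-0.0, 0.0, -0.001, -0.002, 0.001, 0.001, 0.001], 'tau': [0.001, -58.341, 1.049, -25.91, 0.012, 0.01, -0.0], 'ee_pos': [0.146, -0.633, 0.191], 'tool_rot': [[0.974, 0.225, -0.001], [0.225, -0.974, 0.002], [-0.0, -0.002, -1.0]], 'ft_force': [0.518, 0.763, -0.214], 'ft_torque': [-0.005, 0.019, -0.041], 'grip_force': 0.0, 'finger_gap': 0.085}
top {'fovy': 52.86288271528529, 'cx': 283.83068903552606, 'cy': 209.86631194361956, 'rvec': array([ 2.13941699, -2.12813179,  0.24233735]), 'tvec': array([-0.04469792,  0.61188888,  1.07241665])} [ 0.3936013  -0.00565608  1.17112314]
side {'fovy': 55.989479673289566, 'cx': 271.98083106145316, 'cy': 201.48675008504793, 'rvec': array([ 0.10703052, -2.81750021,  1.28569002]), 'tvec': array([0.5835788 , 0.11739066, 1.08678222])} [0.51356881 0.78822191 0.80646989]
```

View pics/top0.png

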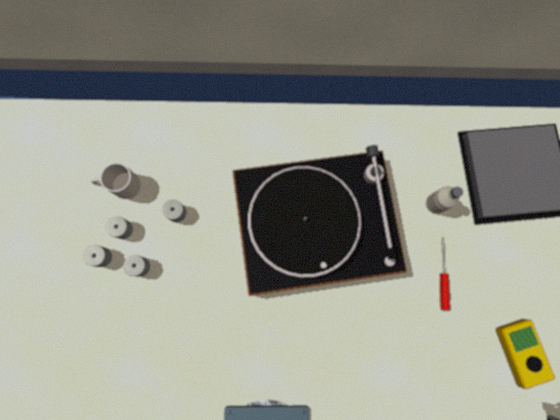

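View pics/side0.png

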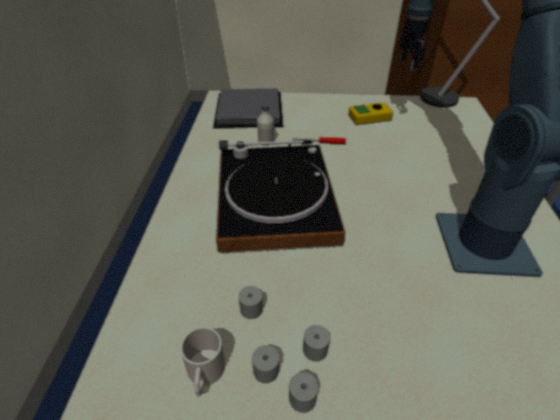

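The top view shows four identical weights at about (174,210), (119,227), (97,255) and (137,266). The mug is at (117,180), the spindle at (305,218), the dot at (323,265) and the tonearm along x≈383. The side view shows the same weights at (251,302), (266,363), (304,391) and (316,343). I'll compute each one's distance from the base next.

```bash
cat >> h.py <<'E'
def tri(u1,u2):
    c1,d1=ray('top',*u1); c2,d2=ray('side',*u2)
    k=np.linalg.lstsq(np.c_[d1,-d2],c2-c1,rcond=None)[0]
    a=c1+k[0]*d1; b=c2+k[1]*d2; return (a+b)/2, np.linalg.norm(a-b)
def darkc(img,u,r):
    # centroid of dark spot near u
    u=np.round(u).astype(int); w=img[u[1]-r:u[1]+r+1,u[0]-r:u[0]+r+1].mean(2)
    k=np.clip(np.percentile(w,60)-15-w,0,None); y,x=np.mgrid[-r:r+1,-r:r+1]
    return u+np.array([(k*x).sum(),(k*y).sum()])/k.sum()
def brightc(img,u,r,th):
    u=np.round(u).astype(int); w=img[u[1]-r:u[1]+r+1,u[0]-r:u[0]+r+1].mean(2)
    k=np.clip(w-th,0,None); y,x=np.mgrid[-r:r+1,-r:r+1]
    return u+np.array([(k*x).sum(),(k*y).sum()])/k.sum()
E
python3 - <<'E'
from h import *
T=cv2.imread('pics/top0.png'); S=cv2.imread('pics/side0.png')
for a,b in [((173,209),(251,294)),((118,226),(265,354)),((96,255),(304,382)),((136,265),(317,334))]:
    ca=darkc(T,a,4); cb=darkc(S,b,4)
    P,e=tri(ca,cb); print(ca.round(1),cb.round(1),P.round(4),round(e,4),onz('top',*ca,.058).round(4),onz('side',*cb,.058).round(4),'dist',np.hypot(*onz('top',*ca,.058)[:2]).round(3))
sp=brightc(T,(305,218),3,60); ss=brightc(S,(277,181),4,70)
print(sp,ss,tri(sp,ss),onz('top',*sp,.126),onz('side',*ss,.117))
d=brightc(T,(323,265),6,120); print('dot',d,onz('top',*d,.108), 'mug',onz('top',117,170,.09))
c=lambda im,x,y,w,h,k:cv2.resize(im[y:y+h,x:x+w],None,fx=k,fy=k,interpolation=cv2.INTER_CUBIC)
A=c(T,80,195,110,90,4); B=c(S,230,280,90,90,4); cv2.imwrite('pics/c1.png',np.hstack([A,B]))
E
```

```text
[171.9 208.6] [249.4 295.1] [0.6143 0.2566 0.0591] 0.0024 [0.6133 0.2568 0.058 ] [0.6157 0.2556 0.058 ] dist 0.665
[115.7 226. ] [264.8 356.9] [0.566  0.4006 0.0595] 0.0016 [0.5654 0.4012 0.058 ] [0.5669 0.3997 0.058 ] dist 0.693
[ 93.5 255.1] [303.  385.2] [0.4893 0.451  0.06  ] 0.0015 [0.4887 0.452  0.058 ] [0.4899 0.45   0.058 ] dist 0.666
[133.5 265. ] [316.2 336.1] [0.4644 0.3472 0.0587] 0.0013 [0.4637 0.3475 0.058 ] [0.465  0.3467 0.058 ] dist 0.58
 ** On entry to DLASCL parameter number  4 had an illegal value
 ** On entry to DLASCL parameter number  4 had an illegal value
 ** On entry to DLASCL parameter number  4 had an illegal value
 ** On entry to DLASCL parameter number  4 had an illegal value
 ** On entry to DLASCL parameter number  5 had an illegal value
 ** On entry to DLASCL parameter number  4 had an illegal valueh.py:25: RuntimeWarning: invalid value encountered in divide
  return u+np.array([(k*x).sum(),(k*y).sum()])/k.sum()
Traceback (most recent call last):
  File "h.py", line 15, in tri
    k=np.linalg.lstsq(np.c_[d1,-d2],c2-c1,rcond=None)[0]
      ~~~~~~~~~~~~~~~^^^^^^^^^^^^^^^^^^^^^^^^^^^^^^^^
numpy.linalg.LinAlgError: SVD did not converge in Linear Least Squares
```

Candidates, with distance from the base: top (172,209) at 0.665 m, (116,226) at 0.693 m, (94,255) at 0.666 m and (134,265) at 0.580 m. The nearest is (134,265). I'll check it in a crop and measure the spindle.

```bash
python3 - <<'E'
from h import *
T=cv2.imread('pics/top0.png'); S=cv2.imread('pics/side0.png')
c=lambda im,x,y,w,h,k:cv2.resize(im[y:y+h,x:x+w],None,fx=k,fy=k,interpolation=cv2.INTER_CUBIC)
A=c(T,115,245,40,40,7); B=c(S,295,320,40,40,7)
g=lambda im:np.clip(im.astype(float)*2.5,0,255).astype(np.uint8)
C=g(c(T,285,198,40,40,7)); D=g(c(S,257,161,40,40,7))
cv2.imwrite('pics/c1.png',np.vstack([np.hstack([A,B]),np.hstack([C,D])]))
print(T[213:224,300:311].mean(2).round().astype(int)); print(S[174:188,271:283].mean(2).round().astype(int))
# rim ring
for n,im,(u,v),z in (('top',T,(305,220),.106),('side',S,(277,187),.106)):
    gray=im.mean(2); m=np.uint8(gray>95)*255
    hsv=cv2.cvtColor(im,cv2.COLOR_BGR2HSV); 
    cs,_=cv2.findContours(m,cv2.RETR_CCOMP,cv2.CHAIN_APPROX_NONE)
    for k in cs:
        if len(k)>150 and cv2.pointPolygonTest(k,(u,v),False)>0 and cv2.contourArea(k)<25000:
            e=cv2.fitEllipse(k); P=np.array([onz(n,*q[0],z)[:2] for q in k]); E=cv2.fitEllipse(P.astype(np.float32)*1000)
            print(n,len(k),np.round(e,1).tolist() if 0 else e,E)
d=brightc(T,(323,265),6,120); print('dot',d,onz('top',*d,.108))
E
```

```text
[[23 18 23 24 26 18 21 33 18 30 28]
 [31 27 18 24 31 15 28 27 16 22 19]
 [19 25 17 17 28 26 19 22 18 25 19]
 [27 21 22 31 51 52 49 28 24 17 21]
 [24 28 33 51 74 84 69 48 26 16 30]
 [25 22 32 61 87 83 67 42 29 24 14]
 [23 21 39 52 69 70 54 17 15 22 17]
 [13 18 29 38 51 43 37 19  9 13 26]
 [24 22 20 27 35 32 20 19  8 19 27]
 [21 25 28 22 24 25 24 23 19 26 25]
 [20 26 23 23 29 25 18 28 37 24 30]]
[[14 15  5 11 17 12  8 13 17 13 16 16]
 [13 19 14 10 16 12 17 15 17  7 11 20]
 [ 4 18 10 15 18 28 16 16 10 18 16 13]
 [17 14 16 30 39 34 26  9 18 13 15 15]
 [ 3 14 15 33 55 54 40 18 11 13 19  8]
 [ 7 14 21 41 56 58 46 28  7  8 19 16]
 [22 13 21 36 56 56 43 24 15 17 11  8]
 [23 13 15 32 53 58 48 24  8 11 11 16]
 [16  9 15 30 44 52 41 25 16 15 14 14]
 [ 9  7 20 23 38 39 34 24 15 16 11  9]
 [14 11  4 24 20 27 25 10 15 17 12 18]
 [19 17  9 15  9  5  8  4 16 14 10  8]
 [17 11  9 10 21 17 13 21 20 17  8 17]
 [15 13 13 21  6 17 13 11 11 13 14  2]]
top 317 ((303.7817687988281, 221.20587158203125), (110.32601165771484, 113.43273162841797), 112.6993637084961) ((577.6470947265625, -91.77338409423828), (287.6495361328125, 290.25958251953125), 162.91371154785156)
top 304 ((304.1421813964844, 220.80776977539062), (105.69947052001953, 108.9147720336914), 114.30419921875) ((578.3919067382812, -92.6500015258789), (275.7162780761719, 278.7235107421875), 157.8035125732422)
top 557 ((318.0235290527344, 222.34901428222656), (147.61239624023438, 186.833251953125), 82.67508697509766) ((578.1669311523438, -130.12188720703125), (382.8555603027344, 481.9101257324219), 10.154034614562988)
side 455 ((274.91778564453125, 199.22877502441406), (123.23072814941406, 142.162109375), 101.19244384765625) ((585.32958984375, -77.35798645019531), (384.1102600097656, 549.578369140625), 10.603854179382324)
dot [323.96568402 265.97996315] [ 0.46013714 -0.14095503  0.108     ]
```

View pics/c1.png

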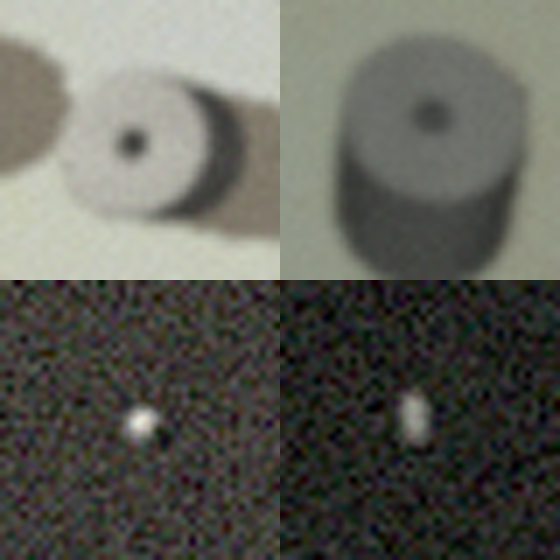

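The crop shows the bore of the nearest weight clearly, at top (133.5,265.1) and side (316.2,336.1). It triangulates to (0.464,0.347,0.059), 0.58 m from the base, and the height agrees with the 58 mm given. The spindle is near top (304.5,217.6). I'll move now.

Request:
apply_moves([
  [0.043, -0.029, -0.01, 0],
  [0.086, -0.058, -0.03, 0],
  [0.129, -0.088, -0.06, 0],
  [0.172, -0.117, -0.06, 0],
  [0.215, -0.146, -0.06, 0],
  [0.258, -0.175, -0.06, 0],
  [0.301, -0.205, -0.06, 0],
  [0.344, -0.234, -0.06, 0],
  [0.388, -0.264, -0.06, 0],
  [0.431, -0.293, -0.06, 0],
], fingers=1)

```text
t: 1.35
ee_pos: [0.501, -0.2495, 0.2519]
tool_rot: [[0.974, 0.225, -0.0], [0.225, -0.974, 0.0], [-0.0, -0.0, -1.0]]
ft_force: [-0.4, -0.1, -0.8]
finger_gap: 0.0855
grip_force: 0.0
```

Request:
apply_moves([
  [0.01, -0.059, 0, 0],
  [0.02, -0.118, 0, 0],
  [0.03, -0.177, 0, 0],
  [0.04, -0.236, 0, -4],
  [0.05, -0.295, 0, -8],
  [0.06, -0.354, 0, -12],
  [0.07, -0.413, 0, -16],
  [0.08, -0.472, 0, -20],
  [0.09, -0.531, 0, -24],
  [0.099, -0.59, 0, -24],
])

```text
t: 2.6
ee_pos: [0.4638, 0.3476, 0.2518]
tool_rot: [[0.799, 0.602, -0.0], [0.602, -0.799, -0.0], [-0.0, 0.0, -1.0]]
ft_force: [1.5, 0.4, 0.1]
finger_gap: 0.0853
grip_force: 0.0
```

```bash
cat >> h.py <<'E'
def to(target):
    s=monitor.get_state(); R=np.array(s['tool_rot']); p=np.array(s['ee_pos'])
    return dict(t=round(s['t'],2),p=p.round(4),delta_tool=(R.T@(np.array(target)-p)).round(4),x=R[:,0].round(3),f=np.round(s['ft_force'],2),gap=round(s['finger_gap'],4),q=np.round(s['q'],2))
E
python3 -c "
from h import *
print(to([.464,.3472,.02]))
T=cv2.imread('pics/top0.png');S=cv2.imread('pics/side0.png')
a=brightc(T,(304,218),4,35);b=brightc(S,(276,180),5,25)
print(a,b,tri(a,b),onz('top',*a,.118))"
```

```text
{'t': 2.6, 'p': array([0.4638, 0.3476, 0.2518]), 'delta_tool': array([0.    , 0.0004, 0.2318]), 'x': array([ 0.799,  0.602, -0.   ]), 'f': array([1.45, 0.4 , 0.08]), 'gap': 0.0853, 'q': array([-0.28,  0.42, -0.58,  1.64,  0.25,  1.16, -1.85])}
[304.69594145 217.85163007] [275.68092105 179.94539474] (array([ 0.58063176, -0.09238279,  0.1212155 ]), np.float64(0.0012466984121912927)) [ 0.58057086 -0.09259894  0.118     ]
```

Request:
apply_moves([
  [0, 0, 0.05, 0],
  [0, 0, 0.1, 0],
  [0, 0, 0.15, 0],
  [0, 0, 0.19, 0],
  [0, 0, 0.215, 0],
  [0, 0, 0.232, 0],
  [0, 0, 0.232, 0],
])

```text
t: 3.48
ee_pos: [0.4633, 0.3457, 0.0192]
tool_rot: [[0.799, 0.602, -0.002], [0.602, -0.799, -0.001], [-0.002, 0.0, -1.0]]
ft_force: [0.1, -0.4, 1.3]
finger_gap: 0.0855
grip_force: 0.0
```

Request:
apply_moves([
  [0, 0, 0, 0],
  [0, 0, 0, 0],
  [0, 0, 0, 0],
  [0, 0, 0, 0],
  [0, 0, 0, 0],
  [0, 0, 0, 0],
], fingers=0, force=20)

```text
t: 4.22
ee_pos: [0.464, 0.3462, 0.0202]
tool_rot: [[0.799, 0.602, -0.0], [0.602, -0.799, -0.0], [-0.0, -0.0, -1.0]]
ft_force: [-0.1, -0.2, -0.4]
finger_gap: -0.0001
grip_force: 0.0
```

Request:
apply_moves([
  [0, 0, 0, 0],
  [0, 0, 0, 0],
  [0, 0, 0, 0],
], fingers=1)

```text
t: 4.6
ee_pos: [0.464, 0.3462, 0.0202]
tool_rot: [[0.799, 0.602, -0.0], [0.602, -0.799, -0.0], [-0.0, -0.0, -1.0]]
ft_force: [-0.2, -0.6, 0.3]
finger_gap: 0.0546
grip_force: 0.0
```

Request:
apply_moves([
  [0, 0, 0, -10],
  [0, 0, 0, -20],
  [0, 0, 0, -30],
  [0, 0, 0, -40],
  [0, 0, 0, -50],
  [0, 0, 0, -60],
  [0, 0, 0, -70],
  [0, 0, 0, -80],
  [0, 0, 0, -90],
  [0, 0, 0, -90],
])

```text
t: 5.85
ee_pos: [0.464, 0.3461, 0.02]
tool_rot: [[-0.6, 0.8, -0.001], [0.8, 0.6, 0.0], [0.001, -0.0, -1.0]]
ft_force: [-0.3, 0.4, -0.1]
finger_gap: 0.0852
grip_force: 0.0
```

Request:
apply_moves([
  [0, 0, 0, 0],
  [0, 0, 0, 0],
  [0, 0, 0, 0],
  [0, 0, 0, 0],
  [0, 0, 0, 0],
  [0, 0, 0, 0],
  [0, 0, 0, 0],
], fingers=0, force=40)

```text
t: 6.72
ee_pos: [0.464, 0.3462, 0.0202]
tool_rot: [[-0.602, 0.799, -0.0], [0.799, 0.602, -0.0], [0.0, -0.0, -1.0]]
ft_force: [0.5, 0.3, 0.0]
finger_gap: 0.0002
grip_force: 0.0
```

Both grips closed on nothing, so I'll take a picture.

```bash
python3 - <<'E'
from h import *
T=imaging.capture('top');S=imaging.capture('side');cv2.imwrite('pics/top1.png',T);cv2.imwrite('pics/side1.png',S)
c=lambda im,x,y,w,h,k:cv2.resize(im[y:y+h,x:x+w],None,fx=k,fy=k,interpolation=cv2.INTER_CUBIC)
cv2.imwrite('pics/c2.png',np.hstack([c(T,70,160,130,150,3),c(S,210,265,130,150,3)]))
p=monitor.get_state()['ee_pos']; print(proj('top',p),proj('side',p))
E
```

```text
[138.52621834 265.81889388] [315.50694094 345.35075453]
```

View pics/c2.png

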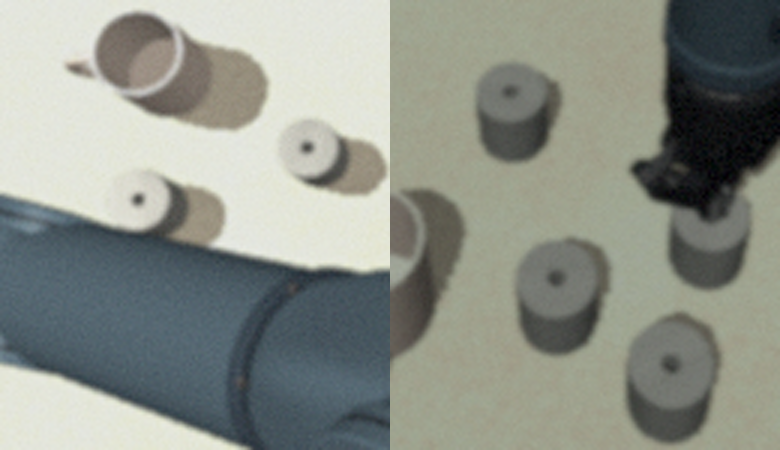

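The weight is untouched at side (316,343). The fingertip appears at side (315.7,335.7), against a projected (315.5,345.3). I'll check the tip and the base against the calibration.

```bash
python3 - <<'E'
from h import *
T0=cv2.imread('pics/top0.png');S0=cv2.imread('pics/side0.png');S=cv2.imread('pics/side1.png')
print('base',proj('top',[0,0,0]),proj('side',[0,0,0]),'start',proj('side',[.146,-.633,.191]),proj('top',[.146,-.633,.191]))
p=np.array(monitor.get_state()['ee_pos'])
def mark(im,n,P,x,y,w,h,k):
    o=cv2.resize(im[y:y+h,x:x+w],None,fx=k,fy=k,interpolation=cv2.INTER_CUBIC)
    for q,cl in zip(P,((0,0,255),(0,255,0),(255,255,0))):
        a=(proj(n,q)+.5-np.array([x,y]))*k; cv2.circle(o,tuple(int(v) for v in a),3,cl,1)
    return o
A=mark(S,'side',[p,p+[0,0,.073],[.4644,.3472,.058]],285,280,75,85,5)
B=mark(S0,'side',[[.146,-.633,.191],[.146,-.633,.264]],370,0,75,85,5)
cv2.imwrite('pics/c3.png',np.hstack([A,B]))
E
```

```text
base [266.22271682 450.90936376] [484.10888444 244.15768319] start [404.86696213  79.48835133] [552.94075318 407.73087455]
```

View pics/c3.png

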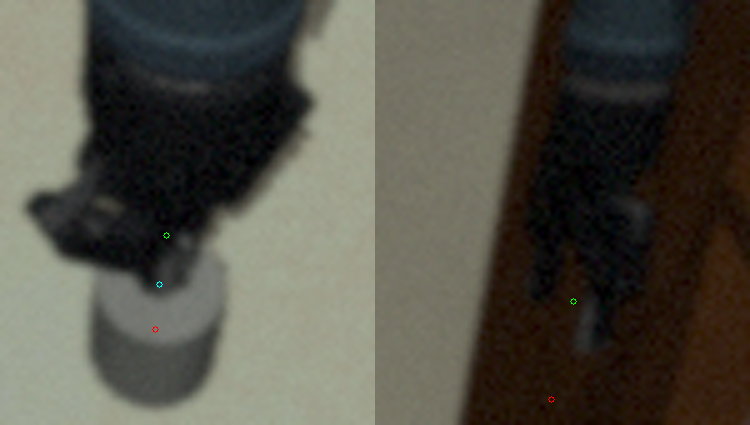

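The tip shows about 35–40 mm above its projected position. I'll raise the arm and measure the tip against the bright bench.

Request:
apply_moves([
  [0, 0, -0.05, 0],
  [0, 0, -0.1, 0],
  [0, 0.03, -0.14, 0],
  [0, 0.03, -0.14, 0],
  [0, 0.03, -0.14, 0],
])

```text
t: 7.45
ee_pos: [0.4873, 0.3636, 0.1593]
tool_rot: [[-0.602, 0.799, -0.001], [0.799, 0.602, -0.001], [-0.0, -0.001, -1.0]]
ft_force: [-0.3, -0.3, -0.0]
finger_gap: -0.0
grip_force: 0.0
```

```bash
python3 - <<'E'
from h import *
S=imaging.capture('side');T=imaging.capture('top');cv2.imwrite('pics/side2.png',S);cv2.imwrite('pics/top2.png',T)
s=monitor.get_state();p=np.array(s['ee_pos']);print(p,s['tool_rot'])
def mark(im,n,P,x,y,w,h,k):
    o=cv2.resize(im[y:y+h,x:x+w],None,fx=k,fy=k,interpolation=cv2.INTER_CUBIC)
    for q,cl in zip(P,((0,0,255),(0,255,0))):
        a=(proj(n,q)+.5-np.array([x,y]))*k; cv2.circle(o,tuple(int(v) for v in a),3,cl,1)
    return o
u=proj('side',p);print(u,proj('top',p))
A=mark(S,'side',[p,p+[0,0,.073]],int(u[0])-55,int(u[1])-90,110,150,4)
cv2.imwrite('pics/c4.png',np.hstack([A]))
E
```

```text
[0.48688829 0.36314392 0.15866664] [[-6.02080937e-01  7.98432490e-01 -2.02616688e-03]
 [ 7.98434933e-01  6.02077465e-01 -2.09379692e-03]
 [-4.51846066e-04 -2.87839762e-03 -9.99995755e-01]]
[307.86414502 314.7638053 ] [114.11176402 252.36667239]
```

View pics/c4.png

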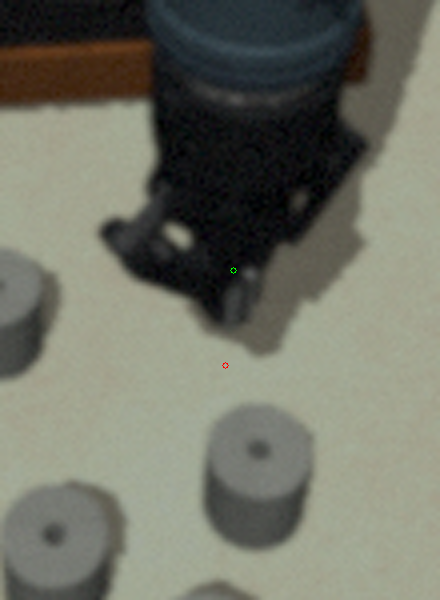

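The tip is clearly visible at crop (238,322), against a projected (225,365), so it sits higher than reported. I'll settle this by touching clear bench.

Request:
apply_moves([
  [-0.013, -0.046, 0, 0],
  [-0.026, -0.092, 0.03, 0],
  [-0.038, -0.139, 0.06, 0],
  [-0.038, -0.139, 0.1, 0],
  [-0.038, -0.139, 0.13, 0],
  [-0.038, -0.139, 0.14, 0],
  [-0.038, -0.139, 0.145, 0],
  [-0.038, -0.139, 0.15, 0],
  [-0.038, -0.139, 0.153, 0],
  [-0.038, -0.139, 0.153, 0],
])

```text
t: 8.8
ee_pos: [0.4, 0.2503, 0.0074]
tool_rot: [[-0.602, 0.799, 0.0], [0.799, 0.602, 0.0], [-0.0, 0.0, -1.0]]
ft_force: [-0.2, -0.5, -0.4]
finger_gap: -0.0
grip_force: 0.0
```

```bash
python3 - <<'E'
from h import *
S=imaging.capture('side');cv2.imwrite('pics/side3.png',S);T=imaging.capture('top');cv2.imwrite('pics/top3.png',T)
print(to([.4,.25,0])); p=np.array(monitor.get_state()['ee_pos'])
u=proj('side',p);print(u,proj('top',p))
x,y=int(u[0])-60,int(u[1])-90
o=cv2.resize(S[y:y+130,x:x+120],None,fx=4,fy=4,interpolation=cv2.INTER_CUBIC)
a=(u+.5-[x,y])*4;cv2.circle(o,tuple(int(v) for v in a),3,(0,0,255),1);cv2.imwrite('pics/c5.png',o);print(x,y)
E
```

```text
{'t': 8.9, 'p': array([0.4   , 0.2504, 0.0075]), 'delta_tool': array([-0.0003, -0.0003,  0.0075]), 'x': array([-0.602,  0.799, -0.   ]), 'f': array([ 0.23,  0.06, -0.37]), 'gap': -0.0003, 'q': array([-0.02,  0.71, -0.81,  2.08,  0.81,  0.7 , -0.72])}
[342.63945617 311.94831152] [174.38544867 290.25210368]
282 221
```

View pics/c5.png

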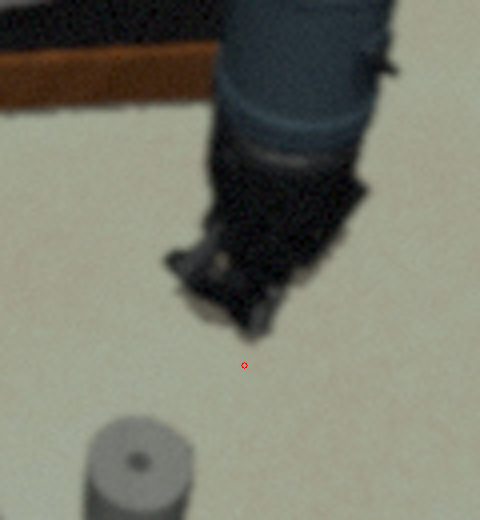

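Still no contact at a reported 7.5 mm, so I'll keep lowering gently.

Request:
apply_moves([
  [0, 0, 0.002, 0],
  [0, 0, 0.004, 0],
  [0, 0, 0.006, 0],
  [0, 0, 0.008, 0],
  [0, 0, 0.009, 0],
  [0, 0, 0.009, 0],
])

```text
t: 9.65
ee_pos: [0.3997, 0.2503, -0.0019]
tool_rot: [[-0.602, 0.799, -0.0], [0.799, 0.602, -0.0], [0.0, -0.0, -1.0]]
ft_force: [0.4, -0.8, 0.1]
finger_gap: -0.0001
grip_force: 0.0
```

Request:
apply_moves([
  [0, 0, 0.002, 0],
  [0, 0, 0.004, 0],
  [0, 0, 0.006, 0],
  [0, 0, 0.008, 0],
  [0, 0, 0.008, 0],
])

```text
t: 10.28
ee_pos: [0.3997, 0.2502, -0.01]
tool_rot: [[-0.602, 0.799, -0.0], [0.799, 0.602, -0.0], [0.0, -0.0, -1.0]]
ft_force: [0.2, -0.9, 0.1]
finger_gap: 0.0
grip_force: 0.0
```

Request:
apply_moves([
  [0, 0, 0.002, 0],
  [0, 0, 0.004, 0],
  [0, 0, 0.006, 0],
  [0, 0, 0.006, 0],
])

```text
t: 10.78
ee_pos: [0.3997, 0.2502, -0.016]
tool_rot: [[-0.602, 0.799, -0.0], [0.799, 0.602, -0.0], [0.0, -0.0, -1.0]]
ft_force: [-0.0, -0.3, 0.5]
finger_gap: 0.0001
grip_force: 0.0
```

Request:
apply_moves([
  [0, 0, 0.002, 0],
  [0, 0, 0.004, 0],
  [0, 0, 0.006, 0],
  [0, 0, 0.006, 0],
])

```text
t: 11.28
ee_pos: [0.3997, 0.2502, -0.022]
tool_rot: [[-0.602, 0.799, -0.0], [0.799, 0.602, -0.0], [0.0, -0.0, -1.0]]
ft_force: [-0.0, 0.7, -0.0]
finger_gap: 0.0004
grip_force: 0.0
```

Request:
apply_moves([
  [0, 0, 0.002, 0],
  [0, 0, 0.004, 0],
  [0, 0, 0.006, 0],
  [0, 0, 0.006, 0],
])

```text
t: 11.78
ee_pos: [0.3997, 0.2502, -0.028]
tool_rot: [[-0.602, 0.799, -0.0], [0.799, 0.602, -0.0], [0.0, -0.0, -1.0]]
ft_force: [-0.4, 0.4, 0.9]
finger_gap: 0.0004
grip_force: 0.0
```

Request:
apply_moves([
  [0, 0, 0.002, 0],
  [0, 0, 0.004, 0],
  [0, 0, 0.006, 0],
  [0, 0, 0.006, 0],
])

```text
t: 12.28
ee_pos: [0.3996, 0.2502, -0.034]
tool_rot: [[-0.602, 0.799, -0.0], [0.799, 0.602, -0.0], [0.0, -0.0, -1.0]]
ft_force: [0.4, 0.3, 0.0]
finger_gap: -0.0001
grip_force: 0.0
```

Request:
apply_moves([
  [0, 0, 0.0015, 0],
  [0, 0, 0.003, 0],
  [0, 0, 0.0045, 0],
  [0, 0, 0.0045, 0],
])

```text
t: 12.78
ee_pos: [0.3997, 0.2502, -0.0384]
tool_rot: [[-0.602, 0.799, -0.0], [0.799, 0.602, -0.0], [0.0, -0.0, -1.0]]
ft_force: [-0.3, 0.5, 0.6]
finger_gap: 0.0004
grip_force: 0.0
```

```bash
cat >> h.py <<'E'
def tip(im,box):
    x,y,w,h=box; m=np.uint8(cv2.GaussianBlur(im,(3,3),0).mean(2)[y:y+h,x:x+w]<75)
    n,l,st,_=cv2.connectedComponentsWithStats(m); k=1+np.argmax(st[1:,4]); ys,xs=np.where(l==k)
    return x+xs[ys>=ys.max()-1].mean(), y+ys.max()
E
python3 - <<'E'
from h import *
S=imaging.capture('side');cv2.imwrite('pics/side4.png',S)
for f,b,p in (('side2',(270,240,80,75),[.4875,.3637,.159]),('side3',(320,250,70,70),[.4,.2503,.0075]),('side4',(320,250,70,100),[.3997,.2502,-.0384])):
    im=cv2.imread(f'pics/{f}.png'); t=tip(im,b); print(f,t,proj('side',p),[onz('side',*t,z).round(3).tolist() for z in (0,.04)])
E
```

```text
side2 (np.float64(308.5), np.int64(305)) [307.54262196 314.89946294] [[0.479, 0.232, 0.0], [0.481, 0.26, 0.04]]
side3 (np.float64(344.3333333333333), np.int64(304)) [342.65064624 311.90041047] [[0.394, 0.223, 0.0], [0.4, 0.251, 0.04]]
side4 (np.float64(342.3076923076923), np.int64(314)) [340.73415717 322.79306844] [[0.4, 0.251, 0.0], [0.406, 0.278, 0.04]]
```

With xy as reported, the side view puts the tip at z≈0 now, so the reported z is about 38–40 mm too low. I'll finish the touch.

Request:
apply_moves([
  [0, 0, 0.001, 0],
  [0, 0, 0.002, 0],
  [0, 0, 0.003, 0],
  [0, 0, 0.003, 0],
])

```text
t: 13.32
ee_pos: [0.4001, 0.2503, -0.0392]
tool_rot: [[-0.602, 0.798, 0.002], [0.798, 0.602, -0.002], [-0.003, 0.001, -1.0]]
ft_force: [-6.5, -6.2, 35.5]
finger_gap: -0.0
grip_force: 17.8
```

Request:
apply_moves([
  [0, 0, 0.001, 0],
  [0, 0, 0.002, 0],
  [0, 0, 0.003, 0],
  [0, 0, 0.003, 0],
])

```text
t: 13.82
ee_pos: [0.4003, 0.2503, -0.0394]
tool_rot: [[-0.603, 0.798, 0.005], [0.798, 0.603, -0.004], [-0.006, 0.001, -1.0]]
ft_force: [-12.8, -15.8, 81.1]
finger_gap: -0.0001
grip_force: 40.4
```

The bench contact is at a reported z ≈ −0.039, so true z = reported + 0.039. Backing off, then going to grasp properly.

Request:
apply_moves([
  [0, 0, -0.03, 0],
  [0, 0, -0.07, 0],
  [0, 0, -0.105, 0],
  [0.013, 0.037, -0.105, 0],
  [0.026, 0.074, -0.105, 0],
  [0.0387, 0.11, -0.105, 0],
  [0.0387, 0.11, -0.105, 0],
  [0.0387, 0.11, -0.105, 0],
], fingers=1)

```text
t: 14.82
ee_pos: [0.4637, 0.3466, 0.0603]
tool_rot: [[-0.602, 0.798, -0.001], [0.798, 0.602, -0.001], [-0.0, -0.001, -1.0]]
ft_force: [0.7, -0.4, 0.2]
finger_gap: 0.0853
grip_force: 0.0
```

Request:
apply_moves([
  [0, 0, 0.02, 0],
  [0, 0, 0.04, 0],
  [0, 0, 0.055, 0],
  [0, 0, 0.07, 0],
  [0, 0, 0.08, 0],
  [0, 0, 0.08, 0],
])

```text
t: 15.58
ee_pos: [0.4639, 0.3471, -0.0201]
tool_rot: [[-0.602, 0.799, -0.001], [0.799, 0.602, -0.001], [0.0, -0.001, -1.0]]
ft_force: [-0.2, -0.0, 0.5]
finger_gap: 0.0854
grip_force: 0.0
```

Request:
apply_moves([
  [0, 0, 0, 0],
  [0, 0, 0, 0],
  [0, 0, 0, 0],
  [0, 0, 0, 0],
  [0, 0, 0, 0],
], fingers=0, force=20)

```text
t: 16.2
ee_pos: [0.4645, 0.3475, -0.0186]
tool_rot: [[-0.602, 0.799, 0.0], [0.799, 0.602, 0.0], [-0.0, 0.0, -1.0]]
ft_force: [-2.4, -2.0, 5.6]
finger_gap: 0.0558
grip_force: 21.2
```

Gripped: the gap is 55.8 mm, which matches the weight. I'll open, turn 90° and regrip so the weight is centred both ways.

Request:
apply_moves([
  [0, 0, 0, 0],
  [0, 0, 0, 0],
  [0, 0, 0, 10],
  [0, 0, 0, 20],
  [0, 0, 0, 30],
  [0, 0, 0, 40],
  [0, 0, 0, 50],
  [0, 0, 0, 60],
  [0, 0, 0, 70],
  [0, 0, 0, 80],
], fingers=1)

```text
t: 17.45
ee_pos: [0.4644, 0.3475, -0.0194]
tool_rot: [[0.686, 0.727, -0.0], [0.727, -0.686, 0.0], [0.0, -0.0, -1.0]]
ft_force: [0.0, -0.4, -0.1]
finger_gap: 0.0854
grip_force: 0.0
```

Request:
apply_moves([
  [0, 0, 0, 10],
  [0, 0, 0, 10],
])

```text
t: 17.7
ee_pos: [0.4644, 0.3476, -0.0193]
tool_rot: [[0.797, 0.603, 0.0], [0.603, -0.797, -0.0], [0.0, 0.0, -1.0]]
ft_force: [-0.0, 0.6, 0.1]
finger_gap: 0.0856
grip_force: 0.0
```

Request:
apply_moves([
  [0, 0, 0, 0],
  [0, 0, 0, 0],
  [0, 0, 0, 0],
  [0, 0, 0, 0],
  [0, 0, 0, 0],
], fingers=0, force=50)

```text
t: 18.32
ee_pos: [0.4644, 0.3477, -0.0191]
tool_rot: [[0.798, 0.602, 0.0], [0.602, -0.798, 0.0], [0.0, -0.0, -1.0]]
ft_force: [-0.1, 0.9, 4.1]
finger_gap: 0.0527
grip_force: 54.2
```

Request:
apply_moves([
  [0, 0, -0.01, 0],
  [0, 0, -0.03, 0],
  [0, 0, -0.07, 0],
  [0, 0, -0.12, 0],
  [0, 0, -0.165, 0],
  [0, 0, -0.165, 0],
  [0, 0, -0.165, 0],
])

```text
t: 19.2
ee_pos: [0.4637, 0.3462, 0.1449]
tool_rot: [[0.799, 0.602, -0.001], [0.602, -0.799, -0.002], [-0.002, 0.001, -1.0]]
ft_force: [-0.1, -0.6, -6.5]
finger_gap: 0.0526
grip_force: 54.5
```

```bash
python3 -c "
from h import *
print(to([.5806,-.0925,.15]))"
```

```text
{'t': 19.2, 'p': array([0.4637, 0.3462, 0.1449]), 'delta_tool': array([-0.1706,  0.4208, -0.0045]), 'x': array([ 0.799,  0.602, -0.002]), 'f': array([-0.07, -0.64, -6.48]), 'gap': 0.0526, 'q': array([-0.32,  0.53, -0.55,  1.75,  0.33,  0.96, -1.92])}
```

Request:
apply_moves([
  [-0.019, 0.046, 0, 0],
  [-0.038, 0.093, 0, 0],
  [-0.057, 0.14, 0, 0],
  [-0.076, 0.187, 0, 0],
  [-0.095, 0.234, 0, 0],
  [-0.115, 0.281, 0, 0],
  [-0.134, 0.328, 0, 0],
  [-0.153, 0.375, 0, 0],
  [-0.1721, 0.4216, 0, 0],
  [-0.1721, 0.4216, 0, 0],
])

```text
t: 20.45
ee_pos: [0.5791, -0.0995, 0.1431]
tool_rot: [[0.804, 0.595, -0.004], [0.595, -0.804, -0.003], [-0.005, -0.0, -1.0]]
ft_force: [0.1, 0.8, -4.6]
finger_gap: 0.0528
grip_force: 55.3
```

Request:
apply_moves([
  [0, 0, 0.007, 0],
  [0, 0, 0.014, 0],
  [0, 0, 0.021, 0],
  [0, 0, 0.028, 0],
  [0, 0, 0.028, 0],
  [0, 0, 0.028, 0],
  [0, 0, 0.028, 0],
])

```text
t: 21.32
ee_pos: [0.5809, -0.093, 0.118]
tool_rot: [[0.799, 0.602, 0.001], [0.602, -0.799, -0.0], [0.0, 0.001, -1.0]]
ft_force: [0.1, 0.1, -6.0]
finger_gap: 0.0531
grip_force: 55.3
```

```bash
python3 - <<'E'
from h import *
S=imaging.capture('side');T=imaging.capture('top');cv2.imwrite('pics/side5.png',S);cv2.imwrite('pics/top5.png',T)
print(to([.5806,-.0925,.116]))
c=lambda im,u,r,k:cv2.resize(im[int(u[1])-r:int(u[1])+r,int(u[0])-r:int(u[0])+r],None,fx=k,fy=k,interpolation=cv2.INTER_CUBIC)
u=proj('side',[.5806,-.0925,.126]);print(u,[proj('side',[.5806,-.0925,z]).round(1) for z in(.108,.137,.195)])
cv2.imwrite('pics/c6.png',np.clip(c(S,u,50,6)*1.6,0,255))
E
```

```text
{'t': 21.43, 'p': array([ 0.5808, -0.0929,  0.1179]), 'delta_tool': array([ 0.0001, -0.0005,  0.0019]), 'x': array([0.799, 0.602, 0.   ]), 'f': array([-0.58, -0.02, -5.61]), 'gap': 0.0525, 'q': array([ 0.41,  0.56, -0.45,  1.75,  0.3 ,  0.9 , -1.09])}
[275.90399301 178.62583043] [array([275.9, 183.6]), array([275.9, 175.5]), array([275.8, 158.4])][ WARN:0@2.466] global loadsave.cpp:1063 imwrite_ Unsupported depth image for selected encoder is fallbacked to CV_8U.
```

View pics/c6.png

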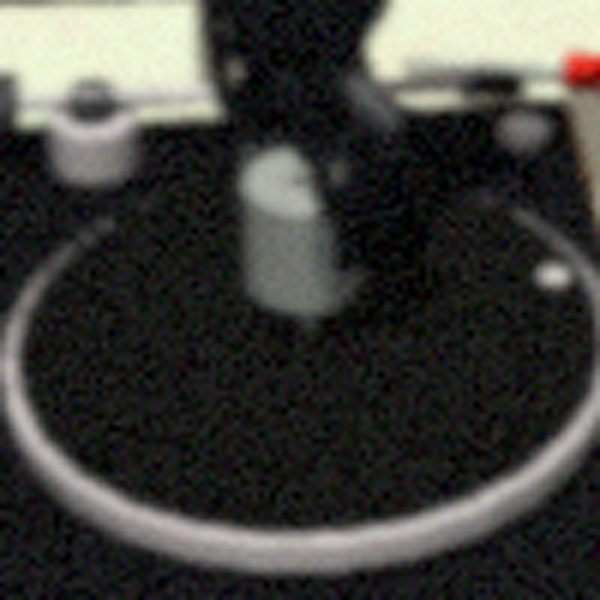

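The crop shows the weight hanging with its left edge at crop x≈243 and the spindle just peeking out below at (310,320). I'll measure the offset from the left edge to sub-pixel.

```bash
python3 - <<'E'
from h import *
def ledge(im,rows,x0,x1,sgn):
    out=[]
    for r in rows:
        l=im[r-1:r+2].mean((0,2))[x0:x1]; 
        lo,hi=(l[:3].mean(),l[-3:].mean()); h=(lo+hi)/2
        k=np.where((l[:-1]-h)*(l[1:]-h)<=0)[0]
        if len(k): k=k[0]; out.append(x0+k+(h-l[k])/(l[k+1]-l[k]))
    return np.array(out)
S=cv2.imread('pics/side5.png'); S0=cv2.imread('pics/side0.png')
e=ledge(S,range(165,178),258,273,1); print('left edge',e.round(2),np.median(e))
f,cx,cy,R,t=cam('side')
p=monitor.get_state()['ee_pos']; P=np.array([p[0],p[1],.166]); d=(R@P+t)[2]; print('tcp axis col',proj('side',P),'r px',f*.0275/d,'mm/px',d/f*1000)
# reference: the weight at rest (known bore) using same edge method
e0=ledge(S0,range(342,352),295,312,1); Pw=np.array([.4644,.3475,.03]);d0=(R@Pw+t)[2]; print('ref',np.median(e0),proj('side',Pw)[0]-f*.0275/d0)
# bottom edge of the weight in column 270..282 vs ellipse front bottom
for c in (272,274,276): 
    l=S[:,c-1:c+2].mean((1,2))[170:192]; print(c,l.round().astype(int))
for i in range(176,186): print(i,S[i,268:286].mean(1).round().astype(int))
E
```

```text
left edge [265.49 265.49 265.46 265.49 265.41 265.41 265.46 265.59 265.67 265.72
 265.86 266.18 267.1 ] 265.49465811965814
tcp axis col [275.7823024  166.99107197] r px 9.99203963634182 mm/px 2.7521908439974934
ref 301.9759354085254 302.625916150339
272 [70 68 69 70 70 70 69 69 66 54 29 13 10  7 10  9 12 12  6 13 18 14]
274 [70 71 71 70 69 70 71 69 69 61 40 23 16 13 13 14 15 14 15 19 15 17]
276 [65 65 68 67 68 68 69 68 68 62 47 32 28 18 15 13 13 17  9 16 11 18]
176 [58 67 68 66 71 71 71 72 66 69 63 54 46 41 45 35 18 15]
177 [52 64 65 67 70 70 68 70 65 68 64 60 51 46 32 33 18  4]
178 [40 54 61 64 65 68 68 70 68 65 61 56 45 41 27 20 18 13]
179 [24 30 37 49 53 59 62 63 61 61 58 45 37 30 14  8  6 13]
180 [ 8 14 17 26 29 33 39 48 50 42 37 33 23 18  6  9  8 14]
181 [14 17  7 15 13 12 27 30 37 28 17  6  2 12  6  5  3  2]
182 [13 13  6 15  5 10 13 26 32 27 14  6 10 12  8  8  6 10]
183 [16 12  2 10  7  3 18 16 22 17 13  6  1  3 13 12  4 19]
184 [19 10 12 12  4 12 17 11 20 16  6 11 15  9 10 15  1 13]
185 [17 12 13 15 10  3 19 19 13  8  5 18 15 10  6 15 21 10]
```

Alignment is within about 1 mm, so I'll lower carefully while watching the force.

Request:
apply_moves([
  [0, 0, 0.004, 0],
  [0, 0, 0.008, 0],
  [0, 0, 0.011, 0],
  [0, 0, 0.0125, 0],
  [0, 0, 0.0125, 0],
])

```text
t: 22.05
ee_pos: [0.5806, -0.0929, 0.105]
tool_rot: [[0.799, 0.602, -0.0], [0.602, -0.799, 0.0], [-0.0, -0.0, -1.0]]
ft_force: [0.7, 0.0, -5.2]
finger_gap: 0.0524
grip_force: 55.3
```

Request:
apply_moves([
  [0, 0, 0.0015, 0],
  [0, 0, 0.003, 0],
  [0, 0, 0.003, 0],
])

```text
t: 22.42
ee_pos: [0.5805, -0.0929, 0.102]
tool_rot: [[0.799, 0.602, -0.0], [0.602, -0.799, 0.0], [-0.0, -0.0, -1.0]]
ft_force: [-0.4, -0.6, -4.9]
finger_gap: 0.0529
grip_force: 55.3
```

Request:
apply_moves([
  [0, 0, 0.0015, 0],
  [0, 0, 0.003, 0],
  [0, 0, 0.0045, 0],
  [0, 0, 0.0045, 0],
])

```text
t: 22.92
ee_pos: [0.5805, -0.0929, 0.0975]
tool_rot: [[0.799, 0.602, -0.0], [0.602, -0.799, 0.0], [-0.0, -0.0, -1.0]]
ft_force: [0.4, 0.3, -5.3]
finger_gap: 0.0529
grip_force: 55.3
```

Request:
apply_moves([
  [0, 0, 0.0015, 0],
  [0, 0, 0.003, 0],
  [0, 0, 0.0045, 0],
  [0, 0, 0.0045, 0],
])

```text
t: 23.42
ee_pos: [0.5805, -0.0929, 0.093]
tool_rot: [[0.799, 0.602, -0.0], [0.602, -0.799, 0.0], [-0.0, -0.0, -1.0]]
ft_force: [-0.6, -0.1, -5.2]
finger_gap: 0.0528
grip_force: 55.3
```

Request:
apply_moves([
  [0, 0, 0.001, 0],
  [0, 0, 0.002, 0],
  [0, 0, 0.003, 0],
  [0, 0, 0.003, 0],
])

```text
t: 23.92
ee_pos: [0.5805, -0.0929, 0.0901]
tool_rot: [[0.799, 0.602, -0.0], [0.602, -0.799, 0.0], [-0.0, -0.0, -1.0]]
ft_force: [-0.4, 0.9, -5.4]
finger_gap: 0.0531
grip_force: 55.3
```

Request:
apply_moves([
  [0, 0, 0.0005, 0],
  [0, 0, 0.001, 0],
  [0, 0, 0.001, 0],
])

```text
t: 24.3
ee_pos: [0.5807, -0.0929, 0.0893]
tool_rot: [[0.799, 0.602, 0.0], [0.602, -0.799, -0.0], [0.0, 0.0, -1.0]]
ft_force: [-0.6, 0.5, -3.7]
finger_gap: 0.0529
grip_force: 55.4
```

Request:
apply_moves([
  [0, 0, 0.0005, 0],
  [0, 0, 0.001, 0],
  [0, 0, 0.001, 0],
])

```text
t: 24.68
ee_pos: [0.5807, -0.0928, 0.0885]
tool_rot: [[0.799, 0.602, 0.0], [0.602, -0.799, -0.0], [0.0, 0.0, -1.0]]
ft_force: [-2.4, 0.5, 1.4]
finger_gap: 0.0529
grip_force: 55.9
```

Request:
apply_moves([
  [0, 0, 0.0005, 0],
  [0, 0, 0.0008, 0],
  [0, 0, 0.0008, 0],
])

```text
t: 25.05
ee_pos: [0.5807, -0.0928, 0.0877]
tool_rot: [[0.799, 0.602, 0.0], [0.602, -0.799, 0.0], [0.0, 0.0, -1.0]]
ft_force: [-2.6, 1.3, 5.0]
finger_gap: 0.0532
grip_force: 56.4
```

Request:
apply_moves([
  [0, 0, 0, 0],
  [0, 0, 0, 0],
  [0, 0, 0, 0],
  [0, 0, 0, 0],
], fingers=1)

```text
t: 25.55
ee_pos: [0.5807, -0.0929, 0.0873]
tool_rot: [[0.799, 0.602, 0.0], [0.602, -0.799, 0.0], [0.0, 0.0, -1.0]]
ft_force: [-0.2, 0.2, 0.2]
finger_gap: 0.0855
grip_force: 0.0
```

Request:
apply_moves([
  [0, 0, -0.01, 0],
  [0, 0, -0.03, 0],
  [0, 0, -0.06, 0],
  [0, 0, -0.09, 0],
  [0, 0, -0.11, 0],
])

```text
t: 26.18
ee_pos: [0.5817, -0.0928, 0.2007]
tool_rot: [[0.799, 0.602, 0.003], [0.602, -0.799, -0.0], [0.002, 0.002, -1.0]]
ft_force: [-0.6, 1.0, -0.7]
finger_gap: 0.0853
grip_force: 0.0
```

```bash
python3 - <<'E'
from h import *
S=imaging.capture('side');T=imaging.capture('top');cv2.imwrite('pics/side6.png',S);cv2.imwrite('pics/top6.png',T)
print(to([.5806,-.0925,.116]))
u=(276,170);r=45
cv2.imwrite('pics/c7.png',cv2.resize(np.clip(S[125:215,231:321]*1.6,0,255).astype(np.uint8),None,fx=6,fy=6,interpolation=cv2.INTER_CUBIC))
E
```

```text
{'t': 26.27, 'p': array([ 0.5828, -0.0929,  0.2012]), 'delta_tool': array([-0.0019, -0.002 ,  0.0852]), 'x': array([0.799, 0.602, 0.004]), 'f': array([-0.44, -0.11, -0.25]), 'gap': 0.0855, 'q': array([ 0.44,  0.47, -0.48,  1.68,  0.24,  1.05, -1.04])}
```

View pics/c7.png

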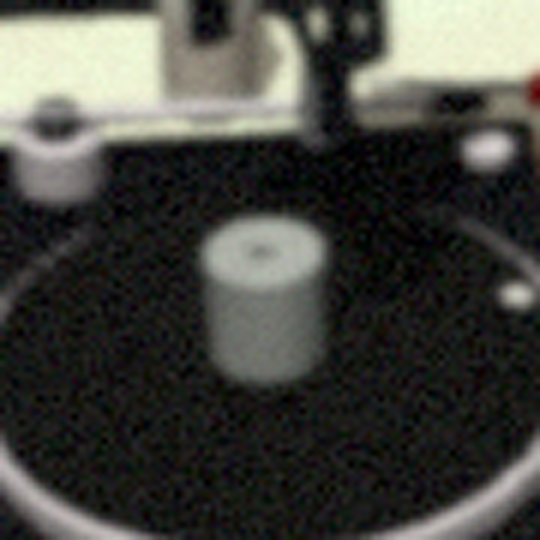

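The crop shows the weight seated flat and upright at (265,300), with the bore on the axis and the spindle tip inside. Next I'll shut the fingers and move to probe the mat at three points on a 95 mm circle.

Request:
apply_moves([
  [-0.045, 0, 0, 0],
  [-0.095, 0, 0, 0],
  [-0.095, 0, 0.04, 0],
  [-0.095, 0, 0.08, 0],
  [-0.095, 0, 0.11, 0],
  [-0.095, 0, 0.118, 0],
  [-0.095, 0, 0.118, 0],
], fingers=0, force=20)

```text
t: 27.15
ee_pos: [0.5048, -0.15, 0.0796]
tool_rot: [[0.799, 0.602, -0.0], [0.602, -0.799, 0.0], [-0.0, -0.0, -1.0]]
ft_force: [-0.2, 1.2, 0.3]
finger_gap: -0.0001
grip_force: 0.0
```

Request:
apply_moves([
  [0, 0, 0.003, 0],
  [0, 0, 0.006, 0],
  [0, 0, 0.006, 0],
])

```text
t: 27.52
ee_pos: [0.5049, -0.1501, 0.0736]
tool_rot: [[0.799, 0.602, 0.0], [0.602, -0.799, -0.0], [0.0, 0.0, -1.0]]
ft_force: [-0.6, 0.9, -0.2]
finger_gap: -0.0002
grip_force: 0.0
```

Request:
apply_moves([
  [0, 0, 0.0015, 0],
  [0, 0, 0.0015, 0],
])

```text
t: 27.78
ee_pos: [0.5047, -0.1501, 0.0718]
tool_rot: [[0.799, 0.602, -0.0], [0.602, -0.799, -0.0], [-0.0, -0.0, -1.0]]
ft_force: [-0.9, 0.1, 0.8]
finger_gap: 0.0
grip_force: 0.0
```

Request:
apply_moves([
  [0, 0, 0.0015, 0],
  [0, 0, 0.0015, 0],
])

```text
t: 28.02
ee_pos: [0.5048, -0.1501, 0.0703]
tool_rot: [[0.799, 0.602, 0.0], [0.602, -0.799, -0.0], [0.0, 0.0, -1.0]]
ft_force: [-0.0, -1.1, -0.1]
finger_gap: 0.0002
grip_force: 0.2
```

Request:
apply_moves([
  [0, 0, 0.0015, 0],
  [0, 0, 0.0015, 0],
])

```text
t: 28.28
ee_pos: [0.5047, -0.1502, 0.0689]
tool_rot: [[0.799, 0.602, -0.0], [0.602, -0.799, -0.0], [-0.0, 0.0, -1.0]]
ft_force: [-0.3, -0.2, 3.5]
finger_gap: 0.0
grip_force: 1.3
```

Contact here is at z≈0.0695. On to the second point, 120° round.

Request:
apply_moves([
  [0, 0, -0.012, 0],
  [0.02, -0.04, -0.012, 0],
  [0.0475, -0.0823, -0.012, 0],
  [0.095, -0.0823, -0.012, 0],
  [0.1425, -0.0823, -0.01, 0],
  [0.1425, -0.0823, -0.006, 0],
  [0.1425, -0.0823, -0.006, 0],
])

```text
t: 29.15
ee_pos: [0.5682, 0.001, 0.0747]
tool_rot: [[0.799, 0.602, -0.001], [0.602, -0.799, -0.0], [-0.001, -0.0, -1.0]]
ft_force: [-0.2, -0.5, -1.1]
finger_gap: -0.0006
grip_force: 0.0
```

Request:
apply_moves([
  [0, 0, 0.0015, 0],
  [0, 0, 0.0015, 0],
])

```text
t: 29.4
ee_pos: [0.5685, 0.0004, 0.0735]
tool_rot: [[0.799, 0.601, -0.0], [0.601, -0.799, -0.001], [-0.001, 0.0, -1.0]]
ft_force: [0.4, -0.6, -0.2]
finger_gap: -0.0003
grip_force: 0.0
```

Request:
apply_moves([
  [0, 0, 0.0015, 0],
  [0, 0, 0.0015, 0],
])

```text
t: 29.65
ee_pos: [0.5689, 0.0012, 0.0718]
tool_rot: [[0.799, 0.602, -0.0], [0.602, -0.799, -0.0], [-0.0, -0.0, -1.0]]
ft_force: [-0.3, -0.7, 0.0]
finger_gap: -0.0001
grip_force: 0.0
```

Request:
apply_moves([
  [0, 0, 0.0015, 0],
  [0, 0, 0.0015, 0],
])

```text
t: 29.9
ee_pos: [0.5689, 0.0014, 0.0702]
tool_rot: [[0.799, 0.602, -0.0], [0.602, -0.799, -0.0], [-0.0, -0.0, -1.0]]
ft_force: [-0.8, 0.2, 0.5]
finger_gap: -0.0
grip_force: 0.0
```

Request:
apply_moves([
  [0, 0, 0.0015, 0],
  [0, 0, 0.0015, 0],
])

```text
t: 30.15
ee_pos: [0.5691, 0.0016, 0.0689]
tool_rot: [[0.799, 0.602, 0.0], [0.602, -0.799, 0.0], [0.0, -0.0, -1.0]]
ft_force: [0.3, 0.1, 2.3]
finger_gap: 0.0004
grip_force: 0.7
```

Request:
apply_moves([
  [0, 0, 0.0015, 0],
  [0, 0, 0.0015, 0],
])

```text
t: 30.4
ee_pos: [0.5692, 0.0017, 0.0676]
tool_rot: [[0.799, 0.602, 0.0], [0.602, -0.799, 0.0], [0.0, 0.0, -1.0]]
ft_force: [-1.2, 1.2, 4.1]
finger_gap: -0.0004
grip_force: 1.9
```

The grip reading is half of the contact force and less noisy. On to the third point.

Request:
apply_moves([
  [0, 0, -0.012, 0],
  [0.03, 0.04, -0.014, 0],
  [0.0475, 0.0823, -0.014, 0],
  [0.03, 0.125, -0.014, 0],
  [0, 0.1646, -0.01, 0],
  [0, 0.1646, -0.006, 0],
  [0, 0.1646, -0.006, 0],
])

```text
t: 31.28
ee_pos: [0.6677, -0.1298, 0.0734]
tool_rot: [[0.799, 0.601, -0.001], [0.601, -0.799, 0.001], [-0.0, -0.001, -1.0]]
ft_force: [-0.5, 0.9, 0.1]
finger_gap: 0.0003
grip_force: 0.0
```

Request:
apply_moves([
  [0, 0, 0.002, 0],
  [0, 0, 0.004, 0],
  [0, 0, 0.004, 0],
])

```text
t: 31.65
ee_pos: [0.668, -0.1293, 0.0693]
tool_rot: [[0.798, 0.603, -0.0], [0.603, -0.798, 0.0], [-0.0, -0.0, -1.0]]
ft_force: [-0.6, -0.4, -0.4]
finger_gap: 0.0002
grip_force: 0.0
```

Request:
apply_moves([
  [0, 0, 0.0015, 0],
  [0, 0, 0.0015, 0],
])

```text
t: 31.9
ee_pos: [0.668, -0.13, 0.0678]
tool_rot: [[0.799, 0.602, -0.0], [0.602, -0.799, -0.0], [-0.0, -0.0, -1.0]]
ft_force: [-0.6, -0.1, 0.4]
finger_gap: -0.0
grip_force: 0.0
```

Request:
apply_moves([
  [0, 0, 0.0015, 0],
  [0, 0, 0.0015, 0],
])

```text
t: 32.15
ee_pos: [0.668, -0.1301, 0.0662]
tool_rot: [[0.799, 0.602, -0.0], [0.602, -0.799, 0.0], [-0.0, -0.0, -1.0]]
ft_force: [-0.4, -0.4, -0.0]
finger_gap: 0.0001
grip_force: 0.0
```

Request:
apply_moves([
  [0, 0, 0.0015, 0],
  [0, 0, 0.0015, 0],
])

```text
t: 32.4
ee_pos: [0.668, -0.13, 0.0647]
tool_rot: [[0.799, 0.602, -0.0], [0.602, -0.799, 0.0], [-0.0, -0.0, -1.0]]
ft_force: [0.1, -0.6, 0.7]
finger_gap: -0.0001
grip_force: 0.0
```

Request:
apply_moves([
  [0, 0, 0.0015, 0],
  [0, 0, 0.0015, 0],
])

```text
t: 32.65
ee_pos: [0.6683, -0.1301, 0.0635]
tool_rot: [[0.799, 0.602, 0.0], [0.602, -0.799, -0.0], [0.0, 0.0, -1.0]]
ft_force: [-0.1, -1.3, 0.9]
finger_gap: -0.0
grip_force: 0.6
```

Request:
apply_moves([
  [0, 0, 0.001, 0],
  [0, 0, 0.001, 0],
])

```text
t: 32.9
ee_pos: [0.6683, -0.1301, 0.0626]
tool_rot: [[0.799, 0.602, 0.0], [0.602, -0.799, -0.0], [0.0, 0.0, -1.0]]
ft_force: [-0.8, 0.2, 2.1]
finger_gap: 0.0001
grip_force: 1.4
```

Request:
apply_moves([
  [0, 0, 0.001, 0],
  [0, 0, 0.001, 0],
])

```text
t: 33.15
ee_pos: [0.6684, -0.1301, 0.0616]
tool_rot: [[0.799, 0.602, 0.001], [0.602, -0.799, -0.0], [0.0, 0.0, -1.0]]
ft_force: [0.3, 0.1, 4.2]
finger_gap: 0.0
grip_force: 2.2
```

Request:
apply_moves([
  [0, 0, 0.001, 0],
  [0, 0, 0.001, 0],
])

```text
t: 33.4
ee_pos: [0.6685, -0.1301, 0.0607]
tool_rot: [[0.799, 0.602, 0.001], [0.602, -0.799, -0.0], [0.001, 0.001, -1.0]]
ft_force: [0.8, 0.4, 6.6]
finger_gap: 0.0001
grip_force: 2.9
```

```bash
python3 - <<'E'
import numpy as np
m,A,B=.06813,-.00237,-.00318;r=.095
z=lambda th:m+A*np.cos(th)+B*np.sin(th)
for k in range(6):
    t0=np.radians(60+65*k)
    print(60+65*k,[[float(round(v,4)) for v in (r*(np.cos(t)-np.cos(t0)),r*(np.sin(t)-np.sin(t0)),z(t0)-z(t),0)] for t in t0+np.radians(np.arange(1,11)*6.5)])
E
```

```text
60 [[-0.0096, 0.0048, -0.0001, 0.0], [-0.0197, 0.0086, -0.0002, 0.0], [-0.0302, 0.0111, -0.0004, 0.0], [-0.0409, 0.0125, -0.0006, 0.0], [-0.0516, 0.0126, -0.0009, 0.0], [-0.0624, 0.0116, -0.0012, 0.0], [-0.0729, 0.0093, -0.0015, 0.0], [-0.0831, 0.0058, -0.0019, 0.0], [-0.0928, 0.0012, -0.0023, 0.0], [-0.102, -0.0045, -0.0027, 0.0]]
125 [[-0.0085, -0.0067, -0.0004, 0.0], [-0.0161, -0.0143, -0.0009, 0.0], [-0.0229, -0.0227, -0.0013, 0.0], [-0.0286, -0.0318, -0.0018, 0.0], [-0.0333, -0.0415, -0.0022, 0.0], [-0.0368, -0.0516, -0.0026, 0.0], [-0.0392, -0.0621, -0.0031, 0.0], [-0.0404, -0.0728, -0.0034, 0.0], [-0.0403, -0.0836, -0.0038, 0.0], [-0.0391, -0.0943, -0.0041, 0.0]]
190 [[0.0025, -0.0105, -0.0003, 0.0], [0.0061, -0.0206, -0.0005, 0.0], [0.0109, -0.0303, -0.0007, 0.0], [0.0167, -0.0393, -0.0009, 0.0], [0.0235, -0.0477, -0.001, 0.0], [0.0312, -0.0552, -0.0011, 0.0], [0.0397, -0.0618, -0.0011, 0.0], [0.049, -0.0674, -0.001, 0.0], [0.0587, -0.0719, -0.0009, 0.0], [0.069, -0.0753, -0.0008, 0.0]]
255 [[0.0105, -0.0022, 0.0002, 0.0], [0.0213, -0.0032, 0.0004, 0.0], [0.032, -0.0029, 0.00
[... 162 characters left out ...]
, [0.09, 0.0229, 0.003, 0.0], [0.0974, 0.0307, 0.0035, 0.0]]
320 [[0.0064, 0.0086, 0.0004, 0.0], [0.0119, 0.0179, 0.0009, 0.0], [0.0162, 0.0278, 0.0013, 0.0], [0.0194, 0.0381, 0.0018, 0.0], [0.0214, 0.0487, 0.0022, 0.0], [0.0222, 0.0594, 0.0025, 0.0], [0.0218, 0.0702, 0.0029, 0.0], [0.0201, 0.0808, 0.0032, 0.0], [0.0173, 0.0912, 0.0035, 0.0], [0.0133, 0.1012, 0.0037, 0.0]]
385 [[-0.0051, 0.0095, 0.0002, 0.0], [-0.0112, 0.0183, 0.0003, 0.0], [-0.0183, 0.0264, 0.0004, 0.0], [-0.0263, 0.0337, 0.0005, 0.0], [-0.0351, 0.04, 0.0005, 0.0], [-0.0445, 0.0452, 0.0004, 0.0], [-0.0544, 0.0494, 0.0003, 0.0], [-0.0647, 0.0524, 0.0001, 0.0], [-0.0753, 0.0542, -0.0001, 0.0], [-0.0861, 0.0549, -0.0003, 0.0]]
```

Force is about 6 N. I'll start dragging clockwise with a short stretch first.

Request:
apply_moves([
  [-0.0048, 0.0025, 0, 0],
  [-0.0146, 0.0068, -0.0001, 0],
  [-0.025, 0.01, -0.0003, 0],
  [-0.0355, 0.0119, -0.0005, 0],
  [-0.0462, 0.0127, -0.0007, 0],
  [-0.0516, 0.0126, -0.0009, 0],
])

```text
t: 34.15
ee_pos: [0.635, -0.171, 0.0618]
tool_rot: [[0.799, 0.602, 0.002], [0.602, -0.799, 0.0], [0.002, 0.001, -1.0]]
ft_force: [1.6, 1.8, 4.8]
finger_gap: 0.0002
grip_force: 2.7
```

```bash
cat > st.py <<'E'
from h import *
T=imaging.capture('top');C=np.array([.5807,-.0928]);s=monitor.get_state();p=np.array(s['ee_pos'])
g=T.min(2).astype(float); uc=proj('top',[*C,.108]);m=np.zeros(g.shape,np.uint8);cv2.circle(m,tuple(int(v) for v in uc.round()),51,255,-1);cv2.circle(m,tuple(int(v) for v in uc.round()),43,0,-1)
w=np.uint8((g>130)&(m>0));n,l,st,ce=cv2.connectedComponentsWithStats(w)
for i in range(1,n):
    if st[i,4]>8:
        P=onz('top',*ce[i],.108)[:2]-C;print('blob',st[i,4],ce[i].round(1),'r',np.hypot(*P).round(3),'az',np.degrees(np.arctan2(P[1],P[0])).round(1))
R=np.array(s['tool_rot']);d=R.T@np.r_[p[:2]-C,0];print('tool th',np.degrees(np.arctan2(d[1],d[0])).round(1),'r',np.hypot(*d[:2]).round(4),p.round(4),s['grip_force'],np.round(s['ft_force'],1),s['t'])
E
python3 st.py; python3 - <<'E'
from h import *
P=onz('top',323.97,265.98,.108)[:2]-np.array([.5807,-.0928]);print('dot0 az',np.degrees(np.arctan2(P[1],P[0])),np.hypot(*P))
E
```

```text
blob 20 [296.3 266.8] r 0.125 az 170.1
tool th 92.6 r 0.0953 [ 0.6344 -0.1715  0.0618] 2.757360313553363 [0.6 1.3 5.4] 34.2
dot0 az -158.22287720489797 0.12982822776551067
```

No slip: the dot went 31.7° clockwise while the finger went 32.6°. Continuing.

```bash
python3 - <<'E'
import numpy as np
m,A,B=.06813,-.00237,-.00318;r=.095
z=lambda th:m+A*np.cos(th)+B*np.sin(th)
for k in range(6):
    t0=np.radians(92.5+65*k)
    print(92.5+65*k,[[float(round(v,4)) for v in (r*(np.cos(t)-np.cos(t0)),r*(np.sin(t)-np.sin(t0)),z(t0)-z(t))]+[0] for t in t0+np.radians(np.arange(1,11)*6.5)])
E
```

```text
92.5 [[-0.0107, -0.0011, -0.0003, 0], [-0.0212, -0.0034, -0.0006, 0], [-0.0314, -0.0068, -0.001, 0], [-0.0412, -0.0114, -0.0014, 0], [-0.0503, -0.0171, -0.0018, 0], [-0.0588, -0.0238, -0.0023, 0], [-0.0665, -0.0313, -0.0027, 0], [-0.0732, -0.0397, -0.0032, 0], [-0.0789, -0.0489, -0.0036, 0], [-0.0836, -0.0586, -0.004, 0]]
157.5 [[-0.0036, -0.0102, -0.0004, 0], [-0.0059, -0.0207, -0.0008, 0], [-0.0071, -0.0314, -0.0012, 0], [-0.0071, -0.0422, -0.0016, 0], [-0.0058, -0.0529, -0.0019, 0], [-0.0033, -0.0633, -0.0022, 0], [0.0003, -0.0735, -0.0025, 0], [0.0051, -0.0831, -0.0027, 0], [0.0109, -0.0922, -0.0028, 0], [0.0177, -0.1005, -0.0029, 0]]
222.5 [[0.0077, -0.0075, -0.0001, 0], [0.0162, -0.0141, -0.0001, 0], [0.0254, -0.0197, -0.0, 0], [0.0352, -0.0242, 0.0001, 0], [0.0455, -0.0276, 0.0002, 0], [0.056, -0.0298, 0.0004, 0], [0.0667, -0.0308, 0.0006, 0], [0.0775, -0.0305, 0.0009, 0], [0.0882, -0.0291, 0.0012, 0], [0.0986, -0.0264, 0.0016, 0]]
287.5 [[0.0101, 0.0038, 0.0004, 0], [0.0196, 0.0087, 0.0008, 0], [0.0286, 0.0147, 0.0012, 0], [0.0368, 0.0217, 0.0016, 0], [0.0442, 0.0295, 0.0021, 0], [0.0507, 0.0382, 0.0025, 0], [0.0561, 0.0475, 0.003, 0], [0.0604, 0.0573, 0.0034, 0], [0.0636, 0.0676, 0.0039, 0], [0.0656, 0.0782, 0.0043, 0]]
352.5 [[0.0008, 0.0107, 0.0004, 0], [0.0004, 0.0215, 0.0007, 0], [-0.0013, 0.0322, 0.001, 0], [-0.0041, 0.0425, 0.0013, 0], [-0.0081, 0.0525, 0.0016, 0], [-0.0132, 0.062, 0.0017, 0], [-0.0193, 0.0709, 0.0019, 0], [-0.0264, 0.079, 0.002, 0], [-0.0344, 0.0862, 0.002, 0], [-0.0431, 0.0925, 0.002, 0]]
417.5 [[-0.0094, 0.0053, -0.0001, 0], [-0.0193, 0.0094, -0.0002, 0], [-0.0297, 0.0124, -0.0003, 0], [-0.0403, 0.0143, -0.0005, 0], [-0.051, 0.0149, -0.0008, 0], [-0.0618, 0.0143, -0.0011, 0], [-0.0724, 0.0124, -0.0014, 0], [-0.0828, 0.0094, -0.0017, 0], [-0.0927, 0.0053, -0.0021, 0], [-0.1021, 0.0, -0.0025, 0]]
```

Request:
apply_moves([
  [-0.0107, -0.0011, -0.0003, 0],
  [-0.0212, -0.0034, -0.0006, 0],
  [-0.0314, -0.0068, -0.001, 0],
  [-0.0412, -0.0114, -0.0014, 0],
  [-0.0503, -0.0171, -0.0018, 0],
  [-0.0588, -0.0238, -0.0023, 0],
  [-0.0665, -0.0313, -0.0027, 0],
  [-0.0732, -0.0397, -0.0032, 0],
  [-0.0789, -0.0489, -0.0036, 0],
  [-0.0836, -0.0586, -0.004, 0],
])

```text
t: 35.45
ee_pos: [0.5335, -0.175, 0.0659]
tool_rot: [[0.799, 0.602, 0.003], [0.602, -0.799, -0.001], [0.002, 0.002, -1.0]]
ft_force: [2.6, -0.9, 5.5]
finger_gap: -0.0003
grip_force: 2.6
```

Request:
apply_moves([
  [-0.0036, -0.0102, -0.0004, 0],
  [-0.0059, -0.0207, -0.0008, 0],
  [-0.0071, -0.0314, -0.0012, 0],
  [-0.0071, -0.0422, -0.0016, 0],
  [-0.0058, -0.0529, -0.0019, 0],
  [-0.0033, -0.0633, -0.0022, 0],
  [0.0003, -0.0735, -0.0025, 0],
  [0.0051, -0.0831, -0.0027, 0],
  [0.0109, -0.0922, -0.0028, 0],
  [0.0177, -0.1005, -0.0029, 0],
])

```text
t: 36.7
ee_pos: [0.4866, -0.0841, 0.0685]
tool_rot: [[0.799, 0.601, 0.001], [0.601, -0.799, -0.001], [0.0, 0.001, -1.0]]
ft_force: [0.5, -1.3, 6.0]
finger_gap: 0.0001
grip_force: 2.7
```

Request:
apply_moves([
  [0.0077, -0.0075, -0.0001, 0],
  [0.0162, -0.0141, -0.0001, 0],
  [0.0254, -0.0197, 0, 0],
  [0.0352, -0.0242, 0.0001, 0],
  [0.0455, -0.0276, 0.0002, 0],
  [0.056, -0.0298, 0.0004, 0],
  [0.0667, -0.0308, 0.0006, 0],
  [0.0775, -0.0305, 0.0009, 0],
  [0.0882, -0.0291, 0.0012, 0],
  [0.0986, -0.0264, 0.0016, 0],
])

```text
t: 37.95
ee_pos: [0.5486, -0.0025, 0.0666]
tool_rot: [[0.798, 0.602, -0.001], [0.602, -0.798, 0.0], [-0.001, -0.001, -1.0]]
ft_force: [-2.8, 1.1, 6.2]
finger_gap: -0.0001
grip_force: 3.2
```

```bash
python3 st.py
```

```text
blob 17 [313.6 173.8] r 0.122 az -11.8
tool th -71.2 r 0.0959 [ 0.5506 -0.0018  0.0669] 2.9389587964396924 [0.6 0.9 6.6] 38.0
```

Request:
apply_moves([
  [0.0101, 0.0038, 0.0005, 0],
  [0.0196, 0.0087, 0.0009, 0],
  [0.0286, 0.0147, 0.0014, 0],
  [0.0368, 0.0217, 0.0018, 0],
  [0.0442, 0.0295, 0.0023, 0],
  [0.0507, 0.0382, 0.0027, 0],
  [0.0561, 0.0475, 0.0032, 0],
  [0.0604, 0.0573, 0.0036, 0],
  [0.0636, 0.0676, 0.0041, 0],
  [0.0656, 0.0782, 0.0045, 0],
])

```text
t: 39.25
ee_pos: [0.6494, -0.0248, 0.0627]
tool_rot: [[0.798, 0.603, 0.001], [0.603, -0.798, 0.002], [0.002, -0.001, -1.0]]
ft_force: [0.3, 1.7, 6.2]
finger_gap: -0.0
grip_force: 3.1
```

Request:
apply_moves([
  [0.0008, 0.0107, 0.0004, 0],
  [0.0004, 0.0215, 0.0007, 0],
  [-0.0013, 0.0322, 0.001, 0],
  [-0.0041, 0.0425, 0.0013, 0],
  [-0.0081, 0.0525, 0.0016, 0],
  [-0.0132, 0.062, 0.0017, 0],
  [-0.0193, 0.0709, 0.0019, 0],
  [-0.0264, 0.079, 0.002, 0],
  [-0.0344, 0.0862, 0.002, 0],
  [-0.0431, 0.0925, 0.002, 0],
])

```text
t: 40.5
ee_pos: [0.6707, -0.1254, 0.0607]
tool_rot: [[0.798, 0.602, 0.002], [0.602, -0.798, 0.001], [0.002, 0.0, -1.0]]
ft_force: [1.0, 1.3, 5.8]
finger_gap: 0.0002
grip_force: 2.9
```

```bash
python3 st.py
```

```text
blob 16 [334.6 256.9] r 0.123 az -142.4
tool th 58.5 r 0.0958 [ 0.6698 -0.1281  0.0606] 3.082260293110153 [-1.  -1.6  6.2] 40.55
```

344° done. I'll add about 40° for margin, slowing down at the end.

Request:
apply_moves([
  [-0.0094, 0.0053, -0.0001, 0],
  [-0.0193, 0.0094, -0.0002, 0],
  [-0.0297, 0.0124, -0.0003, 0],
  [-0.0403, 0.0143, -0.0005, 0],
  [-0.051, 0.0149, -0.0008, 0],
  [-0.0618, 0.0143, -0.0011, 0],
  [-0.067, 0.0135, -0.0012, 0],
  [-0.067, 0.0135, -0.0012, 0],
  [-0.067, 0.0135, -0.0012, 0],
])

```text
t: 41.68
ee_pos: [0.6247, -0.1773, 0.0618]
tool_rot: [[0.799, 0.602, 0.001], [0.602, -0.799, -0.0], [0.001, 0.001, -1.0]]
ft_force: [-0.0, 0.2, 6.4]
finger_gap: -0.0
grip_force: 3.0
```

Request:
apply_moves([
  [0, 0, -0.01, 0],
  [0, 0, -0.03, 0],
  [0, 0, -0.06, 0],
  [0, 0, -0.1, 0],
  [0, 0, -0.13, 0],
  [0, 0, -0.13, 0],
  [0, 0, -0.13, 0],
  [0, 0, -0.13, 0],
])

```text
t: 42.68
ee_pos: [0.6233, -0.1771, 0.1901]
tool_rot: [[0.799, 0.602, -0.002], [0.602, -0.799, 0.0], [-0.001, -0.002, -1.0]]
ft_force: [-0.3, -1.3, -0.3]
finger_gap: 0.0002
grip_force: 0.0
```

```bash
python3 st.py; python3 st.py; python3 - <<'E'
from h import *
S=imaging.capture('side');c=darkc(S,(274.5,166.5),3);c6=darkc(cv2.imread('pics/side6.png'),(274.5,166.5),3);print('bore side now/after placing',c,c6)
E
```

```text
blob 9 [314.  168.4] r 0.136 az -11.1
blob 16 [301.2 267.1] r 0.124 az 175.8
tool th 100.1 r 0.0945 [ 0.6234 -0.1771  0.1901] 0.0 [ 1.4  0.1 -1. ] 42.725
blob 9 [314.  168.4] r 0.136 az -11.1
blob 16 [301.2 267.1] r 0.124 az 175.8
tool th 100.0 r 0.0946 [ 0.6236 -0.1771  0.1903] 0.0 [ 0.1 -0.1 -0.4] 42.775
bore side now/after placing [274.         166.31012658] [273.79746835 166.58227848]
```

```bash
python3 -c "
from h import *
print(order.close_job())"
```

```text
the job is handed in; nothing more can be done
None
```

The weight sits flat on the spindle, the platter was dragged about 386° clockwise at roughly 6 N with the arm then lifted clear, and the job is handed in; the hand-in returned no verdict.

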